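Move the charged battery from the charger to the label printer

ROBOT

A 7-joint arm with a two-finger parallel gripper is mounted at the origin on the work surface. World frame = base frame: x ahead of the robot, y to its left, z up, the work surface at z = 0. Lengths are in mm, angles in rad, forces in N, time in s.
With the tool pointing down it reaches from about 400 to 750 mm from the base axis. Payload 19.5 kg.
Tool frame: the origin (TCP) lies on the mounting face of the last link; the fingertips stand 173 mm ahead of it and the grasp point (between the pads) lies 155 mm ahead of it; z points along the fingers, y is the line along which they close (so a half turn about z gives the same grasp; the last joint's range is limited). The gripper opens to 85 mm and grips with 20 to 120 N. Pads are 22 mm wide; open, the fingers measure 114 mm over their backs; the gripper's body (76 mm by 85 mm) begins 54 mm behind the grasp point. The pads swing forward as they close: fully open they stand 13 mm farther back than shut.
Start: joints at [-1.291, 0.707, -0.028, 1.485, 0.022, 0.951, -0.075], TCP at [181.851, 545.478, 404.668] pointing down, gripper open.
Joint ranges: [-2.71, 2.71], [-0.32, 2.16], [-1.57, 1.52], [0, 2.45], [-1.46, 4.6], [0, 2.02], [-2.83, 2.83]. Speed limits (rad/s): [1.89, 1.89, 2.57, 2.57, 3.01, 3.01, 3.01].

INTERFACE

Orientations are given as a unit quaternion [x, y, z, w].
In Python, from rig import robot gives the robot as it stands. The module is installed in compiled form; this text tells all that it offers.
- The arm moves only by the tool apply_moves, never from a script. Its argument "series" is a list of rows, each a list of 7 numbers: the shift along the tool's x, y, z scaled (see below), then the turn, a rotation vector about the tool's x, y, z scaled (see below), then the gripper command: -1 is shut, 1 is fully open, values between are in proportion. In form: [[dx, dy, dz, rx, ry, rz, hand], ...]. A call has 1 to 8 rows; each row shifts and turns the commanded pose from where the row before left it, along the tool's axes as they then stand; what a row does not reach is not made up. The controller multiplies each number of a shift by 40 mm and each number of a turn by 90 degrees. A row lasts 1/12 s, in which the tool goes at most 41.7 mm and 7.16 degrees, less where a joint would pass 70% of its speed; a pose out of reach is approached as far as the arm can. A call with a number of a shift or a turn outside -1 to 1 is refused whole. A call with a gripper value outside its range is refused whole. The fingers move at their own pace and stop on an object; "squeeze" is the grip in N (left out, the last holds). Time passes only in rows, so rows that do not move let the fingers close. It gives the time, the measured TCP pose, the force, the opening and the grip force at its end, in the units of the state.
- robot.sense(): the state, without advancing time (a new reading comes with each control period).
- robot.read_camera(name): name is "scene" or "top" or "wrist"; returns a dict with "frame" (400x640x3 uint8, red, green, blue), "vertical_fov" (degrees; the focal length in pixels is half the picture's height over the tangent of half this angle, whatever the lens; pixels are square), "cx", "cy" (the principal point, pixels), "R" (3x3) and "t" (3): a world point X has camera coordinates R X + t. Camera axes: x right, y down, z forward; pixel columns grow to the right and rows downward; lengths in mm; the calibration is good to about 2 mm. A picture is of the moment at which its call begins. There is no depth.
- robot.job_done(): hands the job in; it is judged then, once.
Trained networks look in a picture, given as the dict that the camera call returned (one of the last four; its "shot" number tells which), for a name from the list of things; names that differ only in an ending like _2 or _b are one class to them, and where a whole thing is asked for, a point or a joint stands for the part that bears it (a point fixed in the world has none). Each returns a list of dicts, best first, with "confidence" (0 to 1); they miss things now and then, are a little off and sometimes report something else, mostly with a low value. They report only what shows in the picture. A call takes as long as a camera call. They do not tell look-alikes from the thing itself.
- robot.boxes_of(picture, target): "uv" ([column, row] in pixels, amid what is visible of it).
- robot.outline_of(picture, target): "region" (400x640 bool, what is visible of it) and "uv" ([column, row] in pixels, amid what is visible of it).
The state is a dict: "time_s": time; "q": joint angles; "qvel": joint speeds; "joint_efforts": joint torques, N m; "tool_pos": TCP position; "orientation": TCP orientation; "contact_force": force on the tool from outside, world axes, zero at the start; "torque": the same for the moment, N m; "width": finger opening in mm; "grip_force": force on a finger pad.
Only numpy, scipy, OpenCV 4.12 (cv2) and the standard library are available. Lean on these libraries where they do the work, as an engineer would, in place of code of your own. Each camera call takes 0.05 s, during which the arm holds its last target. There are 200 camera calls.

TASK

The battery on the charger is full and the label printer needs it. Press down the orange pad of the charger's catch so that the battery pops loose, draw it out along its dovetail, then slide it, contact end first, into the printer's dovetail until the printer's catch clicks and holds it; let go and leave it latched. Work gently: never ram or force the battery or either device, and leave the other goods on the table where they stand.

Things in the scene. Friction and masses are not known exactly. Their poses are not given: they have to be found in the camera images.
- pack_centre (a point): Centre of the battery, a black block with yellow band, 70 long (x), 44 wide (y), 52 tall, 0.11 to 0.23 kg. Its lowest 13 mm is an aluminium dovetail tongue (44 wide at the bottom 4.5 mm, narrower above); the plain block above it, 44 wide, is gripped across y, best low. This point is 26 above the underside. x points to the contact end (yellow mark on top), z up. Starts latched in the charger.
- pack_nose (a point): Middle of the battery's contact end face, 35 mm along its x from its centre. This end goes in first. Under the tail half the tongue has a slot 20 wide, 8 high, open to the tail, from 5 mm behind the centre, which the catch nose rises into.
- charger: Charger, fixed: plinth 70 wide, dovetail shoe on top with its floor 35 above the table, grey housing 62 tall, 110 wide from x = 54 to 114. Origin at table height directly under the centre of a battery that is home; x is the direction a battery slides in, z up. A battery is clear of the guides when drawn back over 79 mm from home, and can then be lifted.
- charger_mouth (a point): Mouth of the charger's dovetail, on the shoe floor, 29 mm before the home centre. Rails (12 high, 68 wide overall) run from here 66 mm inward; flared guides 9 high run 15 mm outward, 48 widening to 57 apart; beyond them a flat open apron reaches to 81 mm outward. In the rails the tongue has about 2 mm play to each side and upward.
- charger_end (a point): Middle between the charger's two end stops on the shoe floor, 37.5 mm inward of the home centre; the leading end of a latched battery is 2.5 mm short of it. A sprung pusher here pushes a battery outward over the last 12 mm (about 2 N rising to 3.5 N).
- charger_pad (a point): Middle of the top of the charger's orange press pad, 30 x 30, level, at x -46, y +60 of the charger, 47 above the table when up. Pressed at least 7 mm of its 9 mm travel (1 to 3 N of spring plus friction) it lowers the catch nose under the battery; the pusher then moves the battery out about 12 mm, and the battery keeps the nose down after the pad is let go.
- charger_catch (a joint): How far the charger's catch is pressed down, m: 0 up (latching), about 0.006 with a battery lying over the nose, 0.009 fully down.
- printer: Label printer, fixed: blue plinth 76 wide, aluminium dovetail shoe on top with its floor 41 above the table, white housing 96 tall, 140 wide from x = 58 to 158. Origin at table height; x is the direction a battery slides in, z up. The shoe, in slotted screw holes, sits anywhere up to 8 mm in or out along x from nominal, not shown by this pose: a latched battery's centre is at x -8 to +8.
- printer_mouth (a point): Nominal mouth of the printer's dovetail, on the shoe floor, at x -29 of the printer. Apron, guides, rails, ramped orange nose, pad and pusher are as on the charger, all shifted by the unseen setting of up to 8 mm, and the tongue's play is 1.2 mm to each side and upward. Sliding in straight takes 2 to 8 N; the nose dips by itself under the battery and springs up in its slot when it is home.
- printer_end (a point): Nominal place of the printer's end stops, on the shoe floor, at x +37.5 of the printer (really up to 8 mm further in or out). A battery pushed gently until it meets the stops is 2.5 mm past the point where the catch springs up; let go, it moves back onto the catch. The rise in pushing force tells it has arrived. The stops are rigid.
- printer_catch (a joint): How far the printer's catch is pressed down, m: 0 up (before a battery reaches the nose, and again when it is latched), about 0.006 while a battery is lying over the nose. The printer's pad need not be pressed.
- shampoo_centre (a point): Centre of an orange bottle with a red cap, 52 across, 135 tall, standing on the table; leave alone.
- carton_centre (a point): Centre of a pink carton 50 x 50 x 85 tall, standing on the table; leave alone.
- jar_centre (a point): Centre of an amber jar with a black lid, 56 across, 55 tall, standing on the table; leave alone.
Not all that is in view belongs to the job. Leave any blue or purple look-alike of the part that bears pack_centre alone.

How it is judged:
By the outcome, as a careful person would: the job done as asked, in the order asked, and still so for the second after the job is handed in, with the robot touching nothing.
It also fails if it takes over 67 s, if anything falls off the work surface, if the arm or the gripper's body presses on something with over 40 N, if the wrist force passes 120 N, or if a joint passes its speed limit or range.

## Working session

There is one attempt and no reset: what is moved stays moved. The work goes in short steps, Python scripts to look and compute and a tool call to move; the robot and the scene stay as the last step left them, time stands still between calls to the robot, and variables do not carry over. Pictures are saved under pics/ and viewed, at most 10 in all, crops included, and the job is handed in when it is done.

Besides the shell and the picture viewer there is one more tool, called after "Call:" as name(argument=value, ...) on one line, values as JSON. apply_moves: Moves the arm, as the interface text tells. Its arguments: {"type":"object","properties":{"series":{"type":"array"},"squeeze":{"type":"number"}},"required":["series"]}

```bash
mkdir -p pics
cat > h.py <<'E'
import numpy as np, cv2
from rig import robot
from scipy.spatial.transform import Rotation as Ro
def foc(p): return 200/np.tan(np.radians(p["vertical_fov"])/2)
def proj(p,X):
    c=np.atleast_2d(X)@np.array(p["R"]).T+np.array(p["t"]); return c[:,:2]/c[:,2:]*foc(p)+[p["cx"],p["cy"]]
def ray(p,uv):
    R=np.array(p["R"]);t=np.array(p["t"]);d=R.T@np.array([(uv[0]-p["cx"])/foc(p),(uv[1]-p["cy"])/foc(p),1]);return -R.T@t,d/np.linalg.norm(d)
def atz(p,uv,z):
    c,d=ray(p,uv); return c+d*(z-c[2])/d[2]
def tri(l):
    A=np.zeros((3,3));b=np.zeros(3);rs=[ray(p,u) for p,u in l]
    for c,d in rs:
        M=np.eye(3)-np.outer(d,d);A+=M;b+=M@c
    X=np.linalg.solve(A,b);return X,[np.linalg.norm((np.eye(3)-np.outer(d,d))@(X-c)) for c,d in rs]
def save(p,n,crop=None,s=1):
    f=p["frame"][:,:,::-1]
    if crop: f=f[crop[1]:crop[3],crop[0]:crop[2]]
    cv2.imwrite("pics/"+n,cv2.resize(f,None,fx=s,fy=s,interpolation=cv2.INTER_CUBIC))
E
python3 - <<'E'
from h import *
np.set_printoptions(precision=1,suppress=True)
names=["pack_centre","pack_nose","charger","charger_mouth","charger_end","charger_pad","printer","printer_mouth","printer_end","shampoo_centre","carton_centre","jar_centre"]
P={}
for c in ("scene","top"):
    p=robot.read_camera(c);P[c]=p;save(p,c+"0.png")
    C,_=ray(p,(320,200));print(c,C,foc(p))
    for n in names:
        print(c,n,[(np.round(d["uv"],1).tolist(),round(d["confidence"],2)) for d in robot.boxes_of(p,n)][:3])
print(robot.sense())
E
```

```text
scene [1198.8  126.   575.8] 414.6676886884145
scene pack_centre [([481.0, 245.1], 0.86), ([454.7, 200.4], 0.82)]
scene pack_nose [([479.7, 246.1], 0.87), ([392.2, 200.4], 0.78), ([138.7, 245.8], 0.72)]
scene charger [([395.1, 236.6], 0.66)]
scene charger_mouth [([397.3, 234.7], 0.89)]
scene charger_end [([401.3, 235.6], 0.56)]
scene charger_pad [([395.1, 237.2], 0.66), ([411.3, 194.1], 0.6)]
scene printer [([141.9, 249.4], 0.92), ([390.0, 204.2], 0.42)]
scene printer_mouth [([139.3, 249.4], 0.74)]
scene printer_end []
scene shampoo_centre [([287.9, 173.4], 0.68)]
scene carton_centre [([269.1, 252.8], 0.95)]
scene jar_centre [([280.7, 216.6], 0.83), ([388.4, 201.8], 0.74)]
top [486.9  60.4 789.1] 361.87428366897626
top pack_centre [([166.0, 174.3], 0.86), ([172.5, 237.7], 0.85)]
top pack_nose [([172.7, 232.6], 0.82), ([239.6, 207.9], 0.71), ([164.8, 175.8], 0.68)]
top charger [([241.5, 191.9], 0.95)]
top charger_mouth [([244.1, 189.6], 0.72)]
top charger_end [([243.3, 187.2], 0.61)]
top charger_pad [([217.2, 236.2], 0.73)]
top printer [([464.6, 155.2], 0.77), ([221.6, 238.1], 0.59), ([238.5, 207.0], 0.36)]
top printer_mouth [([462.4, 152.8], 0.73), ([217.6, 234.9], 0.21)]
top printer_end [([462.8, 156.9], 0.87)]
top shampoo_centre [([347.9, 255.5], 0.84)]
top carton_centre [([348.8, 141.5], 0.81), ([242.6, 190.0], 0.55), ([240.3, 206.9], 0.47)]
top jar_centre [([347.9, 204.5], 0.84)]
{'time_s': 1.3, 'q': array([-1.3,  0.7, -0. ,  1.5,  0. ,  1. , -0.1]), 'qvel': array([ 0.,  0., -0., -0., -0.,  0.,  0.]), 'joint_efforts': array([ -0. , -88.3,   1.2, -23.6,   0. ,   0. ,   0. ]), 'tool_pos': array([181.8, 545.5, 404.7]), 'orientation': array([ 0.2,  1. , -0. , -0. ]), 'contact_force': array([-0.4,  0.3, -0.2]), 'torque': array([ 0. ,  0. , -0.1]), 'grip_force': 0.0, 'width': 85.39656662778242}
```

View pictures.

View pics/top0.png

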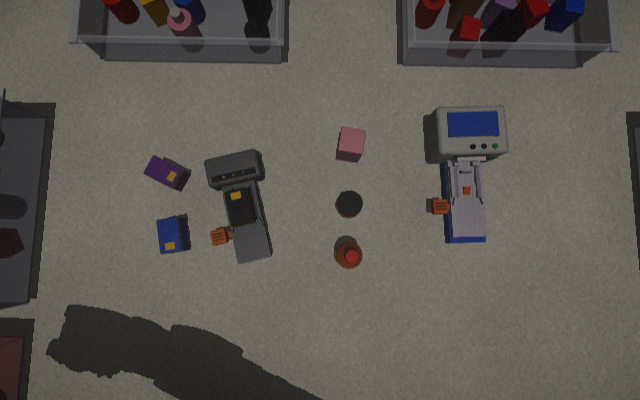

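View pics/scene0.png

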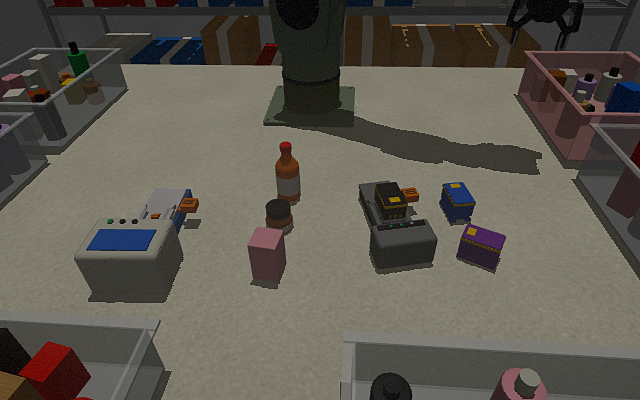

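Run:
```python
from h import *
np.set_printoptions(precision=1,suppress=True)
p=robot.read_camera("top"); s=robot.read_camera("scene")
for nm,uv,z in [("cpad",(220,237),47),("cap L",(237,263),35),("cap R",(271,256),35),("hous L",(206,160),62),("hous R",(260,150),62),("ppad",(440,206),53),("pap L",(446,242),41),("pap R",(485,241),41),("ph L",(437,108),96),("ph R",(505,106),96),("jar",(348,204),55),("shampoo",(352,256),135),("carton",(352,135),85)]:
    print(nm,atz(p,uv,z))
for n in ("pack_centre","charger_pad"):
  for pic in(p,s):
    for d in robot.outline_of(pic,n):
        r=d["region"].astype(np.uint8); print(n,d["confidence"],d["uv"],cv2.minAreaRect(cv2.findNonZero(r)))
q=robot.sense();print(q["orientation"],Ro.from_quat(q["orientation"]).as_matrix())
w=robot.read_camera("wrist");R=Ro.from_quat(q["orientation"]).as_matrix()
C,_=ray(w,(320,200));print("wrist cam in tool",R.T@(C-q["tool_pos"]),"axes",np.array(w["R"])@R,foc(w))
```

```text
cpad [489.  250.7  47. ]
cap L [436.5 216.7  35. ]
cap R [451.5 147.4  35. ]
hous L [644.8 282.   62. ]
hous R [667.3 172.5  62. ]
ppad [ 557.7 -197.8   53. ]
pap L [ 484.6 -212.4   41. ]
pap R [ 487.6 -293.1   41. ]
ph L [ 749.3 -181.8   96. ]
ph R [ 755.6 -317.9   96. ]
jar [559.1  -9.   55. ]
shampoo [457.9  -8.8 135. ]
carton [694.9 -13.8  85. ]
pack_centre 0.93 [168.6, 171.4] ((166.6141815185547, 173.66091918945312), (43.58823776245117, 23.764705657958984), 28.07248878479004)
pack_centre 0.84 [172.5, 235.5] ((172.6449737548828, 235.1115264892578), (35.30959701538086, 30.39470672607422), 82.56858825683594)
pack_centre 0.74 [239.1, 205.1] ((239.61268615722656, 207.48265075683594), (38.69855499267578, 27.37029266357422), 81.25383758544922)
pack_centre 0.76 [456.4, 202.4] ((457.5939025878906, 202.31472778320312), (38.615901947021484, 34.91105270385742), 85.91438293457031)
pack_centre 0.68 [480.0, 248.1] ((480.1500244140625, 245.55001831054688), (43.0069694519043, 36.366188049316406), 18.434946060180664)
pack_centre 0.66 [388.0, 201.7] ((390.449951171875, 201.64999389648438), (39.59798049926758, 32.38549041748047), 81.8698959350586)
charger_pad 0.84 [221.3, 237.5] ((221.00003051757812, 236.50003051757812), (15.037208557128906, 21.10059928894043), 75.96376037597656)
charger_pad 0.69 [409.7, 193.2] ((410.33782958984375, 195.0270233154297), (13.97391414642334, 15.45350456237793), 80.53767395019531)
[ 0.2  1.  -0.  -0. ] [[-0.9  0.3 -0. ]
 [ 0.3  0.9 -0. ]
 [ 0.  -0.  -1. ]]
wrist cam in tool [69.9 -0.5 31.4] axes [[-0.   1.  -0. ]
 [-1.  -0.  -0.3]
 [-0.3  0.   1. ]] 326.13122503243113
```

```bash
cat >> h.py <<'E'
def go(pos,yaw):
    "turn (units) about tool axes, then shift (units) in the turned tool axes; tool x points opposite to heading yaw"
    q=robot.sense();R=Ro.from_quat(q["orientation"]);c,s=np.cos(yaw),np.sin(yaw)
    T=Ro.from_matrix(np.array([[-c,-s,0],[-s,c,0],[0,0,-1]]))
    rv=(R.inv()*T).as_rotvec(); d=T.inv().apply(np.array(pos)-q["tool_pos"])
    print("turn units",np.round(rv/(np.pi/2),4),"shift units",np.round(d/40,3),"t",q["time_s"],"now",np.round(q["tool_pos"],1))
E
python3 -c "
from h import *
go([500,195,340],.207)"
```

```text
turn units [-1.000e-04 -0.000e+00 -3.366e-01] shift units [ -5.983 -10.21    1.617] t 1.65 now [181.8 545.5 404.7]
```

Call:
apply_moves(series=[[0,0,0,0,0,-0.067,0],[0,0,0,0,0,-0.067,0],[0,0,0,0,0,-0.067,0],[0,0,0,0,0,-0.067,-1],[0,0,0,0,0,-0.067,-1],[-0.374,-0.638,0.1,0,0,0,-1],[-0.374,-0.638,0.1,0,0,0,-1],[-0.374,-0.638,0.1,0,0,0,-1]], squeeze=30)

```text
time_s: 2.32
tool_pos: [241.9, 478.7, 392.5]
orientation: [-0.102, 0.995, -0.0, 0.0]
contact_force: [1.2, 0.2, -0.5]
width: 0.1
grip_force: 0.0
```

Call:
apply_moves(series=[[-0.374,-0.638,0.1,0,0,0,-1],[-0.374,-0.638,0.1,0,0,0,-1],[-0.374,-0.638,0.1,0,0,0,-1],[-0.374,-0.638,0.1,0,0,0,-1],[-0.374,-0.638,0.1,0,0,0,-1],[-0.374,-0.638,0.1,0,0,0,-1],[-0.374,-0.638,0.1,0,0,0,-1],[-0.374,-0.638,0.1,0,0,0,-1]])

```text
time_s: 2.98
tool_pos: [400.8, 302.8, 360.6]
orientation: [-0.102, 0.995, 0.0, 0.0]
contact_force: [0.8, 0.2, 0.3]
width: 0.2
grip_force: 0.0
```

Call:
apply_moves(series=[[-0.374,-0.638,0.1,0,0,0,-1],[-0.374,-0.638,0.1,0,0,0,-1],[-0.374,-0.638,0.1,0,0,0,-1],[-0.374,-0.638,0.1,0,0,0,-1],[-0.374,-0.638,0.1,0,0,0,-1],[0,0,0,0,0,0,-1],[0,0,0,0,0,0,-1]])

```text
time_s: 3.57
tool_pos: [499.7, 193.0, 340.4]
orientation: [-0.101, 0.995, -0.0, -0.0]
contact_force: [-0.3, -0.3, -0.1]
width: 0.2
grip_force: 0.0
```

Run:
```python
from h import *
np.set_printoptions(precision=1,suppress=True)
go([500,195,340],.207)
w=robot.read_camera("wrist");save(w,"w1.png",None,1.25)
import pickle;pickle.dump(w,open("w1.pkl","wb"))
for n in ("charger_pad","pack_centre","charger_end"):
    for d in robot.outline_of(w,n):
        r=d["region"].astype(np.uint8); print(n,d["confidence"],d["uv"],cv2.minAreaRect(cv2.findNonZero(r)))
c=np.array([547,203]);y=.207;e=np.array([np.cos(y),np.sin(y)]);f=np.array([-e[1],e[0]])
for nm,x,yy,z in[("pad",-46,60,47),("top tail L",-35,22,87),("tail R",-35,-22,87),("nose L",35,22,87),("nose R",35,-22,87),("ap L",-110,35,35),("ap R",-110,-35,35),("hL",114,55,62),("hR",114,-55,62)]:
    print(nm,proj(w,np.r_[c+x*e+yy*f,z]))
```

```text
turn units [-0. -0. -0.] shift units [-0.  0.  0.] t 3.5667 now [499.7 193.  340.4]
charger_pad 0.91 [388.3, 195.5] ((388.5, 198.0), (38.0, 51.0), 90.0)
pack_centre 0.89 [496.5, 217.0] ((497.0907897949219, 219.54641723632812), (78.83160400390625, 91.96304321289062), 8.652542114257812)
pack_centre 0.64 [461.1, 309.2] ((457.4349060058594, 319.3420104980469), (50.37512969970703, 63.22488784790039), 64.74684143066406)
pack_centre 0.55 [325.5, 230.0] ((324.5, 233.5), (45.0, 61.0), 90.0)
charger_end 0.64 [330.7, 188.2] ((350.8121337890625, 236.38815307617188), (231.32394409179688, 131.38848876953125), 85.9958267211914)
pad [[395.4 197.6]]
top tail L [[353.9 227.2]]
tail R [[293.2 227.5]]
nose L [[352.1 311.1]]
nose R [[295.9 311.4]]
ap L [[365.9 118.1]]
ap R [[280.  118.6]]
hL [[383.8 369. ]]
hR [[264.8 369.5]]
```

View pics/w1.png

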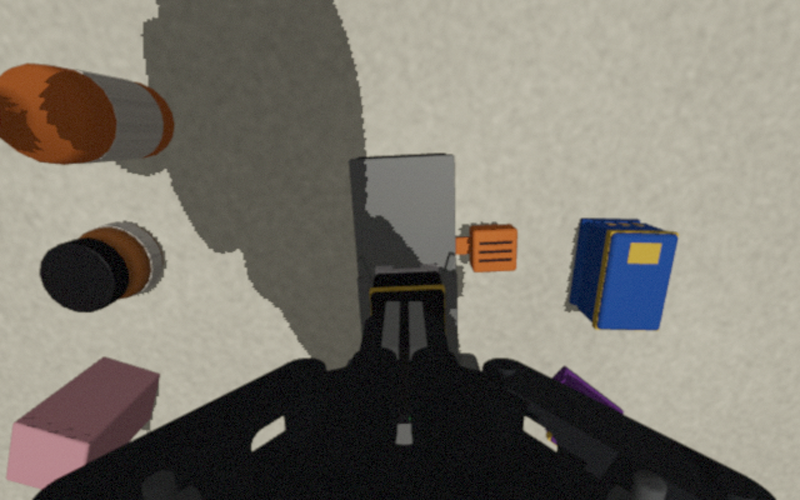

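Run:
```python
from h import *
import pickle;w=pickle.load(open("w1.pkl","rb"));
f=w["frame"];g=np.clip(f.astype(float)*1.6,0,255).astype(np.uint8);w["frame"]=g;save(w,"w1c.png",(270,110,430,255),4)
```

```text
(no output)
```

View pics/w1c.png

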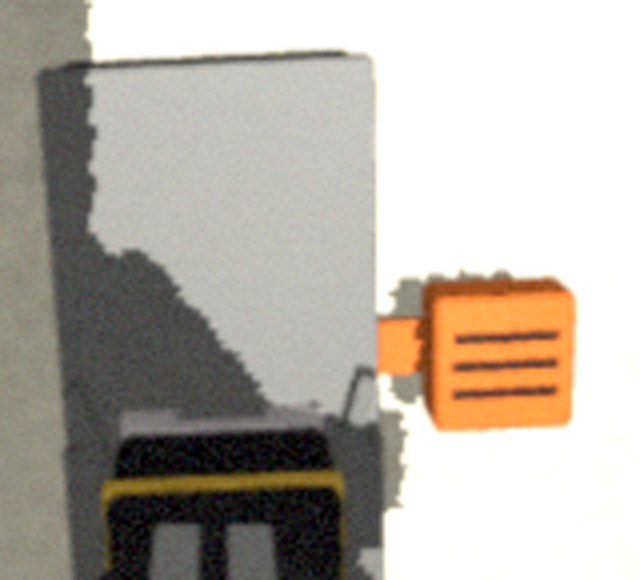

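Run:
```python
from h import *
from scipy.optimize import least_squares
import pickle;w=pickle.load(open("w1.pkl","rb"));k=lambda a,b:np.array([270+(a-2)/4,110+(b-2)/4])
L=[((-110,-35,35),k(45,70)),((-110,35,35),k(372,57)),((-61,45+30*0,47),k(432,297)),((-61,75,47),k(574,292)),((-31,75,47),k(572,425)),((-31,45,47),k(438,428)),((-35,-22,87),k(103,492)),((-35,22,87),k(343,482))]
def M(v,P):
    P=np.array(P,float);c,s=np.cos(v[2]),np.sin(v[2]);return np.array([v[0]+c*P[0]-s*P[1],v[1]+s*P[0]+c*P[1],P[2]])
def res(v): return np.ravel([proj(w,M(v,P))[0]-u for P,u in L])
r=least_squares(res,[547,203,.2],loss="soft_l1");print(r.x,np.round(res(r.x).reshape(-1,2),1))
# edge direction
for a,b in [((372,57),(384,560)),((45,72),(66,450))]:
    A=atz(w,k(*a),35);B=atz(w,k(*b),35);print(np.arctan2(*(B-A)[[1,0]]))
print("pad",M(r.x,(-46,60,47)))
go(np.r_[M(r.x,(-46,60,47))[:2],240],r.x[2])
```

```text
[5.50770859e+02 2.06157865e+02 2.46400815e-01] [[-2.9 -1.1]
 [ 0.8 -1.8]
 [ 0.4 -0.5]
 [ 1.4 -0.9]
 [ 0.8  0.5]
 [-1.2  1.2]
 [-0.5  1.8]
 [-0.2  1.7]]
0.25927601538873135
0.22280398863622145
pad [491.52531123 253.12556763  47.        ]
turn units [ 0.0002  0.     -0.0258] shift units [-0.182  1.45   2.522] t 3.7667 now [498.6 195.1 340.9]
```

Call:
apply_moves(series=[[-0.06,0.3,0,0,0,-0.026,-1],[-0.06,0.3,0.3,0,0,0,-1],[-0.06,0.3,0.5,0,0,0,-1],[0,0.3,0.6,0,0,0,-1],[0,0.25,0.6,0,0,0,-1],[0,0,0.5,0,0,0,-1],[0,0,0.2,0,0,0,-1],[0,0,0,0,0,0,-1]])

```text
time_s: 4.43
tool_pos: [492.0, 252.9, 231.5]
orientation: [-0.123, 0.992, -0.0, -0.001]
contact_force: [0.5, -0.2, 0.9]
width: 0.1
grip_force: 0.0
```

Call:
apply_moves(series=[[0,0,0.1,0,0,0,-1],[0,0,0.1,0,0,0,-1],[0,0,0.05,0,0,0,-1],[0,0,0,0,0,0,-1]])

```text
time_s: 4.77
tool_pos: [492.6, 252.1, 222.9]
orientation: [-0.122, 0.993, -0.0, 0.0]
contact_force: [0.3, 0.4, -0.6]
width: -0.1
grip_force: 0.0
```

Call:
apply_moves(series=[[0,0,0.04,0,0,0,-1],[0,0,0.04,0,0,0,-1],[0,0,0.04,0,0,0,-1],[0,0,0.04,0,0,0,-1],[0,0,0,0,0,0,-1]])

```text
time_s: 5.18
tool_pos: [492.6, 252.3, 216.1]
orientation: [-0.122, 0.992, -0.0, 0.0]
contact_force: [-0.1, 0.7, 0.2]
width: -0.0
grip_force: 0.4
```

Call:
apply_moves(series=[[0,0,0.03,0,0,0,-1],[0,0,0.03,0,0,0,-1],[0,0,0,0,0,0,-1]])

```text
time_s: 5.43
tool_pos: [492.5, 252.2, 213.7]
orientation: [-0.122, 0.992, -0.0, -0.0]
contact_force: [0.8, -0.1, 2.2]
width: -0.1
grip_force: 0.6
```

Call:
apply_moves(series=[[0,0,0.03,0,0,0,-1],[0,0,0.02,0,0,0,-1],[0,0,0,0,0,0,-1]])

```text
time_s: 5.68
tool_pos: [492.5, 252.2, 211.7]
orientation: [-0.122, 0.992, -0.0, -0.0]
contact_force: [-0.2, -0.5, 2.7]
width: -0.4
grip_force: 1.1
```

Call:
apply_moves(series=[[0,0,0.02,0,0,0,-1],[0,0,0,0,0,0,-1],[0,0,0,0,0,0,-1]])

```text
time_s: 5.93
tool_pos: [492.5, 252.3, 211.3]
orientation: [-0.122, 0.992, -0.0, 0.0]
contact_force: [-0.6, -0.9, 6.1]
width: 0.1
grip_force: 3.4
```

```bash
python3 -c "
from h import *
go([539,203,320],.246)"
```

```text
turn units [-0.      0.     -0.0005] shift units [-0.828 -1.478 -2.718] t 5.9333 now [492.5 252.3 211.3]
```

Call:
apply_moves(series=[[0,0,-0.3,0,0,0,-1],[0,0,-0.5,0,0,0,-1],[0,0,-0.6,0,0,0,-1],[-0.2,-0.3,-0.6,0,0,0,-1],[-0.3,-0.5,-0.5,0,0,0,1],[-0.3,-0.5,-0.2,0,0,0,1],[0,-0.2,0,0,0,0,1],[0,0,0,0,0,0,1]])

```text
time_s: 6.6
tool_pos: [538.7, 199.8, 319.8]
orientation: [-0.121, 0.993, -0.0, 0.0]
contact_force: [-0.7, -1.2, -0.5]
width: 48.0
grip_force: 0.0
```

Run:
```python
from h import *
import pickle
go([539,203,320],.246)
w=robot.read_camera("wrist");pickle.dump(w,open("w2.pkl","wb"));p=robot.read_camera("top")
a=cv2.resize(np.clip(w["frame"][90:350,200:500]*1.5,0,255).astype(np.uint8),None,fx=1.9,fy=1.9,interpolation=3)
cv2.imwrite("pics/w2.png",cv2.resize(np.clip(w["frame"][100:290,230:450]*1.5,0,255).astype(np.uint8)[:,:,::-1],None,fx=3,fy=3,interpolation=3))
```

```text
turn units [-0.0006  0.0004 -0.0024] shift units [-0.026  0.076 -0.005] t 6.6 now [538.7 199.8 319.8]
```

View pics/w2.png

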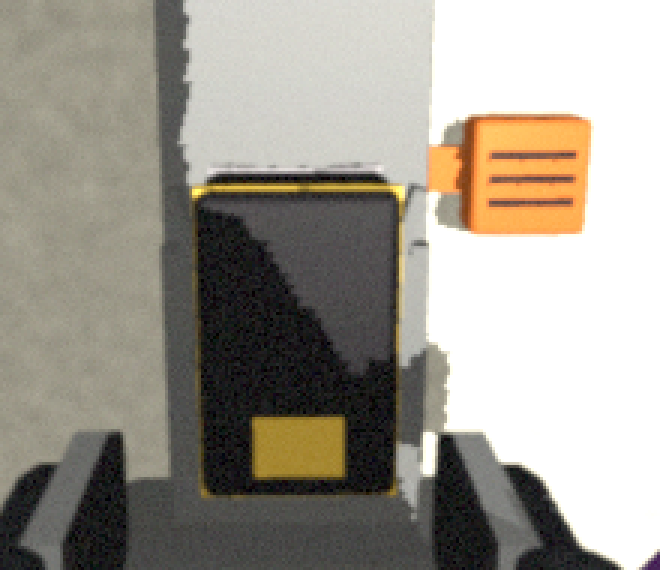

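```bash
cat >> h.py <<'E'
from scipy.optimize import least_squares
def M(v,P):
    P=np.array(P,float);c,s=np.cos(v[2]),np.sin(v[2]);return np.array([v[0]+c*P[0]-s*P[1],v[1]+s*P[0]+c*P[1],P[2]])
def fit(w,L,v0):
    res=lambda v:np.ravel([proj(w,M(v,P))[0]-u for P,u in L])
    r=least_squares(res,v0,loss="soft_l1");return r.x,np.round(res(r.x).reshape(-1,2),1)
E
python3 - <<'E'
from h import *
import pickle;w=pickle.load(open("w2.pkl","rb"));k=lambda a,b:np.array([230+(a-1)/3,100+(b-1)/3])
for z in (80,85,87):
  L=[((-35,-22,z),k(192,187)),((-35,22,z),k(405,186)),((35,-22,z),k(204,495)),((35,22,z),k(396,493))]
  print(z,*fit(w,L,[539,203,.24]))
L=[((-61,45,47),k(472,120)),((-61,75,47),k(588,118)),((-31,75,47),k(587,232)),((-31,45,47),k(472,233))]
print(*fit(w,L,[551,206,.24]))
for a,b in [((434,10),(424,440)),((157,20),(172,460))]:
    A=atz(w,k(*a),35);B=atz(w,k(*b),35);print(np.arctan2(*(B-A)[[1,0]]))
E
```

```text
80 [5.37096217e+02 2.03402387e+02 2.51131744e-01] [[ 1.4  1.2]
 [-1.2  1. ]
 [ 0.6 -2.5]
 [-0.7 -2.3]]
85 [5.35960733e+02 2.03002479e+02 2.51534929e-01] [[ 0.5  0.7]
 [-0.4  0.4]
 [-0.1 -0.7]
 [ 0.  -0.6]]
87 [5.35395171e+02 2.02814835e+02 2.51438638e-01] [[ 0.1  0.3]
 [-0.  -0.1]
 [-0.4 -0.2]
 [ 0.3 -0. ]]
[5.52587042e+02 2.06795342e+02 2.85141158e-01] [[-0.7 -0.5]
 [ 1.9 -1.6]
 [ 0.4  0.7]
 [-1.1  2. ]]
0.26123991928527124
0.24292942989274127
```

```bash
python3 -c "
from h import *
go([535.6,202.9,222],.2515)"
```

```text
turn units [ 0.0003 -0.0006 -0.0038] shift units [0.043 0.027 2.425] t 6.7 now [537.5 202.3 319. ]
```

Call:
apply_moves(series=[[0.043,0.027,0.3,0,0,-0.004,1],[0,0,0.5,0,0,0,1],[0,0,0.5,0,0,0,1],[0,0,0.5,0,0,0,1],[0,0,0.35,0,0,0,1],[0,0,0.15,0,0,0,1],[0,0,0,0,0,0,1],[0,0,0,0,0,0,1]])

```text
time_s: 7.37
tool_pos: [535.9, 203.1, 227.5]
orientation: [-0.126, 0.992, 0.0, -0.0]
contact_force: [0.8, 0.2, 0.8]
width: 85.7
grip_force: 0.0
```

```bash
python3 -c "
from h import *
go([535.6,202.9,222],.2515)"
```

```text
turn units [ 0.0001 -0.0001  0.0005] shift units [ 0.009 -0.003  0.136] t 7.3667 now [535.9 203.1 227.5]
```

Call:
apply_moves(series=[[0,0,0.12,0,0,0,1],[0,0,0,0,0,0,0.2],[0,0,0,0,0,0,0.1],[0,0,0,0,0,0,-1],[0,0,0,0,0,0,-1],[0,0,0,0,0,0,-1],[0,0,0,0,0,0,-1]], squeeze=40)

```text
time_s: 7.95
tool_pos: [536.2, 202.5, 222.6]
orientation: [-0.125, 0.992, 0.0, 0.0]
contact_force: [-1.3, 0.2, 4.9]
width: 43.5
grip_force: 45.0
```

Call:
apply_moves(series=[[0,0,-0.015,0,0,0,-1],[0.1,0,0,0,0,0,-1],[0.1,0,0,0,0,0,-1],[0.1,0,0,0,0,0,-1],[0,0,0,0,0,0,-1]])

```text
time_s: 8.37
tool_pos: [523.8, 199.3, 222.9]
orientation: [-0.126, 0.992, -0.0, -0.0]
contact_force: [-0.7, 0.2, 0.6]
width: 43.6
grip_force: 44.3
```

Free-running; continue outward.

Call:
apply_moves(series=[[0.2,0,0,0,0,0,-1],[0.25,0,0,0,0,0,-1],[0.25,0,0,0,0,0,-1],[0.25,0,0,0,0,0,-1],[0.25,0,0,0,0,0,-1],[0.2,0,0,0,0,0,-1],[0.2,0,0,0,0,0,-1],[0,0,0,0,0,0,-1]])

```text
time_s: 9.03
tool_pos: [461.6, 183.4, 222.9]
orientation: [-0.126, 0.992, -0.0, -0.001]
contact_force: [-1.7, 0.4, -0.5]
width: 43.4
grip_force: 44.3
```

```bash
python3 -c "
from h import *
q=robot.sense();print(q['contact_force'],q['tool_pos'],q['width'])
e=np.array([np.cos(.25),np.sin(.25)]);print((q['tool_pos'][:2]-[547.2,205.9])@e)"
```

```text
[-1.73221946  0.44426933 -0.48207417] [461.5595847  183.38836792 222.91317059] 43.41954287096842
-88.54752908613425
```

Call:
apply_moves(series=[[0,0,-0.1,0,0,0,-1],[0,0,-0.25,0,0,0,-1],[0,0,-0.5,0,0,0,-1],[0,0,-0.7,0,0,0,-1],[0,0,-0.7,0,0,0.033,-1],[0,0,-0.6,0,0,0.033,-1],[0,0,-0.4,0,0,0.034,-1],[0,0,0,0,0,0.034,-1]])

```text
time_s: 9.7
tool_pos: [463.1, 183.6, 356.8]
orientation: [-0.019, 1.0, 0.001, 0.002]
contact_force: [-0.6, -0.4, -2.4]
width: 43.1
grip_force: 44.4
```

```bash
python3 -c "
from h import *
go([630,-256,350],.04)"
```

```text
turn units [ 0.0014  0.0028 -0.0013] shift units [ -3.73  -11.148   0.17 ] t 9.7 now [463.1 183.6 356.8]
```

Call:
apply_moves(series=[[-0.12,-0.35,0,0,0,0,-1],[-0.23,-0.7,0,0,0,0,-1],[-0.23,-0.7,0,0,0,0,-1],[-0.23,-0.7,0,0,0,0,-1],[-0.23,-0.7,0,0,0,0,-1],[-0.23,-0.7,0,0,0,0,-1],[-0.23,-0.7,0,0,0,0,-1],[-0.23,-0.7,0,0,0,0,-1]])

```text
time_s: 10.37
tool_pos: [540.8, -25.2, 354.0]
orientation: [-0.02, 1.0, 0.0, 0.0]
contact_force: [-0.5, -0.0, -1.8]
width: 43.5
grip_force: 44.3
```

Call:
apply_moves(series=[[-0.23,-0.7,0,0,0,0,-1],[-0.23,-0.7,0,0,0,0,-1],[-0.23,-0.7,0,0,0,0,-1],[-0.23,-0.7,0,0,0,0,-1],[-0.23,-0.7,0,0,0,0,-1],[-0.23,-0.7,0,0,0,0,-1],[-0.23,-0.7,0,0,0,0,-1],[-0.23,-0.7,0,0,0,0,-1]])

```text
time_s: 11.03
tool_pos: [623.1, -246.1, 354.2]
orientation: [-0.02, 1.0, 0.0, 0.0]
contact_force: [0.6, 0.8, -2.1]
width: 43.5
grip_force: 44.3
```

Call:
apply_moves(series=[[-0.12,-0.3,0,0,0,0,-1],[0,0,0,0,0,0,-1],[0,0,0,0,0,0,-1],[0,0,0,0,0,0,-1]])

```text
time_s: 11.37
tool_pos: [628.3, -255.5, 353.6]
orientation: [-0.021, 1.0, 0.0, 0.0]
contact_force: [0.5, -0.5, -2.6]
width: 43.9
grip_force: 44.3
```

Run:
```python
from h import *
import pickle
go([630,-256,350],.04)
w=robot.read_camera("wrist");pickle.dump(w,open("w3.pkl","wb"))
for x,y,z in[(-110,38,41),(-110,-38,41),(-44,28,41),(-29,24,41)]: print(proj(w,M([595,-252,.04],(x,y,z))))
cv2.imwrite("pics/w3.png",cv2.resize(np.clip(w["frame"][80:280,220:480]*1.0,0,255).astype(np.uint8)[:,:,::-1],None,fx=3,fy=3,interpolation=3))
```

```text
turn units [0.0004 0.0002 0.001 ] shift units [-0.043 -0.014  0.089] t 11.3667 now [ 628.3 -255.5  353.6]
[[379.04634285   8.47601644]]
[[279.97661662   8.29765179]]
[[362.99666017  98.57123406]]
[[357.58059738 117.37052397]]
```

View pics/w3.png

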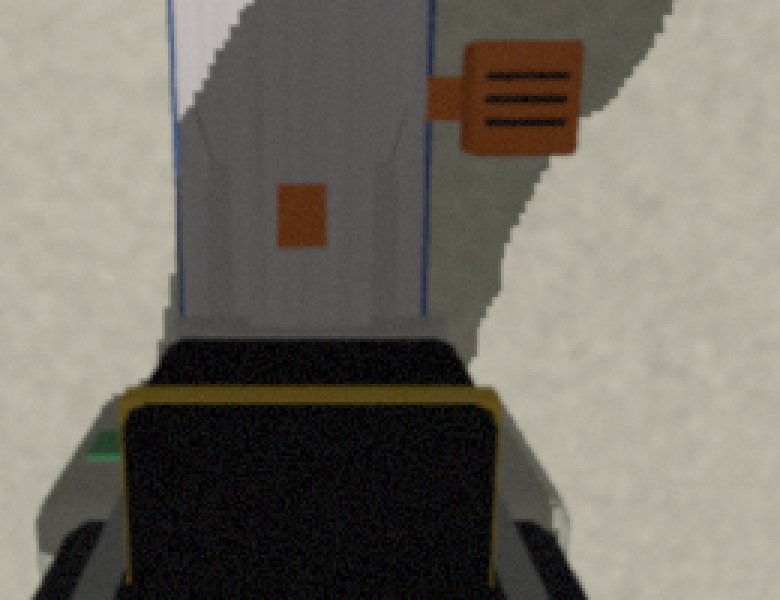

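Run:
```python
from h import *
import pickle;w=pickle.load(open("w3.pkl","rb"));q=robot.sense();R=Ro.from_quat(q["orientation"]).as_matrix()
f=w["frame"].astype(int);b=cv2.GaussianBlur(w["frame"],(3,3),0).astype(int);bl=b[:,:,2]-b[:,:,0]
C,_=ray(w,(320,200));print("cam in tool",R.T@(C-q["tool_pos"]),w["cx"],w["cy"])
mid=[];E=[]
for r in range(5,186,4):
    def pk(a,c):
        s=np.clip(bl[r,a:c]-6,0,None).astype(float); return (s@np.arange(a,c))/s.sum() if s.sum()>15 else np.nan
    l,rr=pk(262,292),pk(352,372); E.append((r,l,rr))
E=np.array(E);print(np.round(E[::5],1), np.isnan(E).sum(0))
for z in (36,41):
  lines=[]
  for j in (1,2):
    g=~np.isnan(E[:,j]);co=np.polyfit(E[g,0],E[g,j],1);rs=np.abs(np.polyval(co,E[g,0])-E[g,j]);g2=np.where(g)[0][rs<1.5]
    co=np.polyfit(E[g2,0],E[g2,j],1)
    A=[atz(w,(np.polyval(co,v),v),z) for v in (15,180)];lines.append(A);print(z,np.arctan2(*(A[1]-A[0])[[1,0]]),len(g2))
  m=[(lines[0][i]+lines[1][i])/2 for i in (0,1)];print("mid",m,"yaw",np.arctan2(*(m[1]-m[0])[[1,0]]),"width",np.linalg.norm(lines[0][1]-lines[1][1]))
k=lambda a,c:np.array([220+(a-1)/3,80+(c-1)/3])
n=[atz(w,k(*u),45) for u in((277,184),(327,184),(327,247),(277,247))];print("nose",np.mean(n,0),np.linalg.norm(n[1]-n[0]),np.linalg.norm(n[2]-n[1]))
L=[((-61,45,53),k(466,42)),((-61,75,53),k(583,42)),((-31,75,53),k(577,154)),((-31,45,53),k(466,154))]
print("printer shifted from pad",*fit(w,L,[595,-252,.04]))
# battery tail band in hand
for u in((121,388),(499,388)):
    zz=q["tool_pos"][2]-223+87;X=atz(w,k(*u),zz);print("tail corner tool",R.T@(X-q["tool_pos"]))
```

```text
cam in tool [70.17129323 -0.63211298 31.42235858] 322.9021758219399 200.7711600809513
[[  5.    nan   nan]
 [ 25.  282.6 358.5]
 [ 45.  274.8 364.4]
 [ 65.  275.7 364. ]
 [ 85.  276.6 363.4]
 [105.  277.3   nan]
 [125.  278.4 362.1]
 [145.    nan 361.6]
 [165.    nan 361. ]
 [185.    nan   nan]] [ 0 15  9]
36 0.04808286275464553 17
36 0.044938416457697805 33
mid [array([ 488.72921841, -264.06356559,   36.        ]), array([ 620.84429707, -257.9144075 ,   36.        ])] yaw 0.046510387214527 width 71.62798061133861
41 0.04808286275464565 17
41 0.04493841645769805 33
mid [array([ 489.94379685, -263.97231755,   41.        ]), array([ 619.75027988, -257.93061062,   41.        ])] yaw 0.046510387214527486 width 70.37634420037585
nose [ 594.31433802 -259.15786932   45.        ] 13.997332267684948 17.74273146173393
printer shifted from pad [ 6.09645584e+02 -2.58673921e+02  6.31493683e-02] [[ 0.6 -0.4]
 [-0.1 -1.2]
 [-0.2  0.4]
 [-0.2  1.3]]
tail corner tool [ 37.40392846 -21.68620062 135.97717424]
tail corner tool [ 37.36054681  20.63849676 135.99788914]
```

```bash
python3 -c "
from h import *
go([516,-262.2,245],.0465)"
```

```text
turn units [ 0.0003  0.0002 -0.003 ] shift units [ 2.813 -0.042  2.715] t 11.4167 now [ 628.3 -255.3  353.6]
```

Call:
apply_moves(series=[[0.3,0,0,0,0,-0.003,-1],[0.6,-0.02,0,0,0,0,-1],[0.6,-0.02,0.1,0,0,0,-1],[0.6,0,0.4,0,0,0,-1],[0.5,0,0.6,0,0,0,-1],[0.21,0,0.6,0,0,0,-1],[0,0,0.6,0,0,0,-1],[0,0,0.4,0,0,0,-1]])

```text
time_s: 12.08
tool_pos: [515.5, -262.2, 243.9]
orientation: [-0.023, 1.0, 0.0, -0.0]
contact_force: [0.3, -0.7, -2.0]
width: 43.4
grip_force: 44.3
```

Call:
apply_moves(series=[[0,0,0.1,0,0,0,-1],[0,0,0,0,0,0,-1],[0,0,0,0,0,0,-1]])

```text
time_s: 12.33
tool_pos: [516.5, -262.5, 242.0]
orientation: [-0.023, 1.0, -0.0, 0.0]
contact_force: [0.1, -0.2, -1.3]
width: 43.4
grip_force: 44.2
```

Run:
```python
from h import *
import pickle
go([516,-262.2,229.5],.0465)
p=robot.read_camera("top");s=robot.read_camera("scene")
a=cv2.resize(p["frame"][90:260,400:530],None,fx=3,fy=3,interpolation=3);b=cv2.resize(s["frame"][170:310,70:210],None,fx=2.8,fy=2.8,interpolation=3)
im=np.zeros((510,790,3),np.uint8);im[:510,:390]=a;im[:392,394:786]=b;cv2.imwrite("pics/t4.png",im[:,:,::-1])
```

```text
turn units [-0.0003  0.0006 -0.0002] shift units [0.011 0.007 0.312] t 12.3333 now [ 516.5 -262.5  242. ]
```

View pics/t4.png

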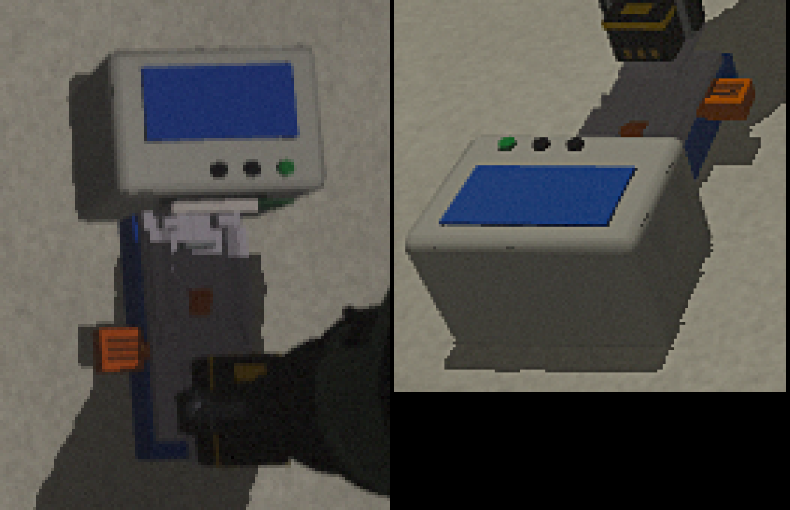

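Call:
apply_moves(series=[[0,0,0.15,0,0,0,-1],[0,0,0.06,0,0,0,-1],[0,0,0.03,0,0,0,-1],[0,0,0.02,0,0,0,-1],[0,0,0,0,0,0,-1],[0,0,0,0,0,0,-1]])

```text
time_s: 12.93
tool_pos: [516.2, -262.7, 230.6]
orientation: [-0.023, 1.0, -0.0, -0.0]
contact_force: [0.3, 0.2, -1.6]
width: 43.5
grip_force: 44.2
```

Call:
apply_moves(series=[[0,0,0.02,0,0,0,-1],[0,0,0.015,0,0,0,-1],[0,0,0,0,0,0,-1]])

```text
time_s: 13.18
tool_pos: [516.1, -262.7, 229.0]
orientation: [-0.023, 1.0, -0.0, -0.0]
contact_force: [-0.2, 0.1, -1.5]
width: 43.7
grip_force: 44.2
```

Call:
apply_moves(series=[[0,0,0.015,0,0,0,-1],[0,0,0,0,0,0,-1],[0,0,0,0,0,0,-1]])

```text
time_s: 13.43
tool_pos: [516.1, -262.7, 228.5]
orientation: [-0.023, 1.0, -0.0, -0.0]
contact_force: [0.4, 0.7, -2.1]
width: 43.6
grip_force: 44.2
```

Call:
apply_moves(series=[[0,0,0.015,0,0,0,-1],[0,0,0,0,0,0,-1],[0,0,0,0,0,0,-1]])

```text
time_s: 13.68
tool_pos: [516.2, -262.7, 228.2]
orientation: [-0.023, 1.0, -0.0, 0.0]
contact_force: [-0.0, 0.2, 4.6]
width: 43.6
grip_force: 45.1
```

Call:
apply_moves(series=[[0,0.012,-0.018,0,0,0,-1],[-0.12,0,0,0,0,0,-1],[-0.12,0,0,0,0,0,-1],[-0.12,0,0,0,0,0,-1],[-0.12,0,0,0,0,0,-1],[0,0,0,0,0,0,-1]])

```text
time_s: 14.18
tool_pos: [536.3, -261.1, 228.7]
orientation: [-0.023, 1.0, -0.0, 0.001]
contact_force: [0.5, -0.1, 2.0]
width: 43.5
grip_force: 44.5
```

Call:
apply_moves(series=[[-0.08,0,0,0,0,0,-1],[-0.08,0,0,0,0,0,-1],[-0.08,0,0,0,0,0,-1],[0,0,0,0,0,0,-1]])

```text
time_s: 14.52
tool_pos: [545.5, -260.9, 228.7]
orientation: [-0.023, 1.0, -0.0, 0.0]
contact_force: [1.3, -0.7, 1.1]
width: 43.6
grip_force: 44.5
```

Call:
apply_moves(series=[[-0.06,0,-0.004,0,0,0,-1],[-0.06,0,0,0,0,0,-1],[-0.06,0,0,0,0,0,-1],[0,0,0,0,0,0,-1]])

```text
time_s: 14.85
tool_pos: [552.4, -260.6, 228.7]
orientation: [-0.023, 1.0, -0.0, 0.0]
contact_force: [0.9, -1.9, -3.5]
width: 43.8
grip_force: 44.1
```

Call:
apply_moves(series=[[-0.06,0,0,0,0,0,-1],[-0.06,0,0,0,0,0,-1],[-0.06,0,0,0,0,0,-1],[0,0,0,0,0,0,-1]])

```text
time_s: 15.18
tool_pos: [559.7, -260.3, 228.7]
orientation: [-0.023, 1.0, -0.0, 0.0]
contact_force: [1.0, -2.9, -4.8]
width: 43.6
grip_force: 44.0
```

Call:
apply_moves(series=[[0,-0.012,0.006,0,0,0,-1],[-0.05,0,0,0,0,0,-1],[-0.05,0,0,0,0,0,-1],[0,0,0,0,0,0,-1]])

```text
time_s: 15.52
tool_pos: [563.7, -260.4, 228.7]
orientation: [-0.023, 1.0, 0.0, 0.0]
contact_force: [0.7, 0.1, 0.4]
width: 43.8
grip_force: 44.6
```

Call:
apply_moves(series=[[-0.06,0,0,0,0,0,-1],[-0.06,0,0,0,0,0,-1],[-0.06,0,0,0,0,0,-1],[0,0,0,0,0,0,-1]])

```text
time_s: 15.85
tool_pos: [571.0, -260.1, 228.7]
orientation: [-0.023, 1.0, -0.0, 0.0]
contact_force: [2.3, -0.2, 1.6]
width: 43.4
grip_force: 44.6
```

Call:
apply_moves(series=[[-0.06,0,0,0,0,0,-1],[-0.06,0,0,0,0,0,-1],[-0.06,0,0,0,0,0,-1],[-0.06,0,0,0,0,0,-1],[0,0,0,0,0,0,-1]])

```text
time_s: 16.27
tool_pos: [580.6, -259.7, 228.7]
orientation: [-0.023, 1.0, -0.0, 0.0]
contact_force: [1.1, 0.1, 3.8]
width: 43.8
grip_force: 44.8
```

Call:
apply_moves(series=[[-0.06,0,0,0,0,0,-1],[-0.06,0,0,0,0,0,-1],[-0.06,0,0,0,0,0,-1],[0,0,0,0,0,0,-1]])

```text
time_s: 16.6
tool_pos: [587.7, -259.4, 228.6]
orientation: [-0.023, 1.0, -0.0, 0.0]
contact_force: [0.8, 1.1, 4.8]
width: 43.5
grip_force: 44.9
```

Call:
apply_moves(series=[[-0.05,0,0,0,0,0,-1],[-0.05,0,0,0,0,0,-1],[-0.05,0,0,0,0,0,-1],[0,0,0,0,0,0,-1]])

```text
time_s: 16.93
tool_pos: [593.6, -259.1, 228.6]
orientation: [-0.023, 1.0, -0.0, 0.0]
contact_force: [1.3, 0.0, 5.0]
width: 43.2
grip_force: 45.0
```

Call:
apply_moves(series=[[-0.05,0,0,0,0,0,-1],[-0.05,0,0,0,0,0,-1],[0,0,0,0,0,0,-1]])

```text
time_s: 17.18
tool_pos: [597.4, -259.0, 228.6]
orientation: [-0.023, 1.0, -0.0, -0.0]
contact_force: [-2.7, 0.7, 6.2]
width: 43.4
grip_force: 45.2
```

Call:
apply_moves(series=[[-0.04,0,0,0,0,0,-1],[-0.04,0,0,0,0,0,-1],[0,0,0,0,0,0,-1]])

```text
time_s: 17.43
tool_pos: [600.5, -258.9, 228.5]
orientation: [-0.023, 1.0, -0.0, -0.0]
contact_force: [-3.0, 0.5, 5.4]
width: 43.6
grip_force: 45.2
```

Call:
apply_moves(series=[[-0.04,0,0,0,0,0,-1],[-0.04,0,0,0,0,0,-1],[0,0,0,0,0,0,-1]])

```text
time_s: 17.68
tool_pos: [603.8, -258.8, 228.5]
orientation: [-0.023, 1.0, -0.0, -0.0]
contact_force: [-2.0, -0.3, 4.5]
width: 43.9
grip_force: 45.2
```

Call:
apply_moves(series=[[-0.03,0,0,0,0,0,-1],[-0.03,0,0,0,0,0,-1],[0,0,0,0,0,0,-1]])

```text
time_s: 17.93
tool_pos: [606.0, -258.7, 228.5]
orientation: [-0.023, 1.0, -0.0, -0.0]
contact_force: [-3.8, 0.9, 6.8]
width: 43.5
grip_force: 45.2
```

Call:
apply_moves(series=[[-0.03,0,0,0,0,0,-1],[-0.02,0,0,0,0,0,-1],[0,0,0,0,0,0,-1]])

```text
time_s: 18.18
tool_pos: [607.9, -258.6, 228.5]
orientation: [-0.023, 1.0, -0.0, -0.001]
contact_force: [-4.0, 0.5, 6.0]
width: 43.6
grip_force: 45.2
```

Call:
apply_moves(series=[[-0.025,0,0,0,0,0,-1],[0,0,0,0,0,0,-1],[0,0,0,0,0,0,-1]])

```text
time_s: 18.43
tool_pos: [608.8, -258.6, 228.5]
orientation: [-0.023, 1.0, -0.0, -0.001]
contact_force: [-4.9, -0.0, 6.4]
width: 43.4
grip_force: 45.2
```

Call:
apply_moves(series=[[-0.025,0,0,0,0,0,-1],[0,0,0,0,0,0,-1],[0,0,0,0,0,0,-1]])

```text
time_s: 18.68
tool_pos: [609.8, -258.6, 228.5]
orientation: [-0.023, 1.0, -0.0, -0.001]
contact_force: [-4.7, -0.3, 5.6]
width: 43.3
grip_force: 45.2
```

Call:
apply_moves(series=[[-0.025,0,0,0,0,0,-1],[0,0,0,0,0,0,-1],[0,0,0,0,0,0,-1]])

```text
time_s: 18.93
tool_pos: [610.4, -258.6, 228.2]
orientation: [-0.023, 1.0, -0.0, -0.001]
contact_force: [-8.5, -0.2, 5.3]
width: 43.4
grip_force: 45.3
```

Call:
apply_moves(series=[[-0.02,0,0,0,0,0,-1],[0,0,0,0,0,0,-1],[0,0,0,0,0,0,-1]])

```text
time_s: 19.18
tool_pos: [610.9, -258.6, 228.1]
orientation: [-0.023, 1.0, 0.0, -0.002]
contact_force: [-10.9, -0.8, 5.5]
width: 43.6
grip_force: 45.3
```

Call:
apply_moves(series=[[-0.02,0,0,0,0,0,-1],[0,0,0,0,0,0,-1],[0,0,0,0,0,0,-1]])

```text
time_s: 19.43
tool_pos: [611.4, -258.6, 227.9]
orientation: [-0.023, 1.0, 0.0, -0.003]
contact_force: [-14.4, 0.3, 7.1]
width: 43.5
grip_force: 45.4
```

Run:
```python
from h import *
s=robot.read_camera("scene");q=robot.sense();print(q["contact_force"],q["tool_pos"],q["torque"])
for n in("printer_catch",):
    print([(d["uv"],d["confidence"]) for d in robot.boxes_of(s,n)])
```

```text
[-15.0996035    1.53067666   6.88625969] [ 611.40915339 -258.67350485  227.87485399] [6.94295175e-04 3.36729871e+00 4.80232215e-02]
[([190.6, 205.4], 0.6), ([136.2, 252.9], 0.21)]
```

Call:
apply_moves(series=[[0.03,0,0,0,0,0,-1],[0.03,0,0,0,0,0,-1],[0.02,0,0,0,0,0,-1],[0,0,0,0,0,0,-1],[0,0,0,0,0,0,-1]])

```text
time_s: 19.95
tool_pos: [609.4, -258.5, 228.3]
orientation: [-0.023, 1.0, 0.0, -0.0]
contact_force: [-3.4, -0.7, -2.5]
width: 43.8
grip_force: 44.3
```

Call:
apply_moves(series=[[0.025,0,0,0,0,0,-1],[0,0,0,0,0,0,-1],[0,0,0,0,0,0,-1]])

```text
time_s: 20.2
tool_pos: [608.4, -258.4, 228.5]
orientation: [-0.023, 1.0, 0.0, -0.0]
contact_force: [-3.6, -0.3, -2.3]
width: 43.6
grip_force: 44.2
```

Call:
apply_moves(series=[[0.025,0,0,0,0,0,-1],[0,0,0,0,0,0,-1],[0,0,0,0,0,0,-1]])

```text
time_s: 20.45
tool_pos: [607.4, -258.5, 228.6]
orientation: [-0.023, 1.0, 0.0, -0.0]
contact_force: [-3.8, -0.0, -2.7]
width: 43.6
grip_force: 44.3
```

Call:
apply_moves(series=[[0.025,0,0,0,0,0,-1],[0,0,0,0,0,0,-1],[0,0,0,0,0,0,-1]])

```text
time_s: 20.7
tool_pos: [606.8, -258.5, 228.8]
orientation: [-0.023, 1.0, -0.0, 0.001]
contact_force: [2.7, -0.6, -3.4]
width: 43.8
grip_force: 44.1
```

Call:
apply_moves(series=[[-0.02,0,0,0,0,0,-1],[0,0,0,0,0,0,-0.1],[0,0,0,0,0,0,0.2],[0,0,0,0,0,0,0.6],[0,0,0,0,0,0,0.8],[0,0,-0.05,0,0,0,0.8],[0,0,-0.2,0,0,0,0.8],[0,0,-0.4,0,0,0,0.8]])

```text
time_s: 21.37
tool_pos: [607.0, -258.4, 254.0]
orientation: [-0.023, 1.0, 0.0, -0.001]
contact_force: [-0.7, 0.2, -0.8]
width: 76.9
grip_force: 0.0
```

Call:
apply_moves(series=[[0,0,-0.6,0,0,0,0.8],[0,0,-0.7,0,0,0,0.8],[0,0,-0.7,0,0,0,0.8],[0,0,-0.4,0,0,0,0.8],[0,0,0,0,0,0,0.8],[0,0,0,0,0,0,0.8]])

```text
time_s: 21.87
tool_pos: [607.2, -258.5, 351.8]
orientation: [-0.023, 1.0, -0.0, 0.001]
contact_force: [-0.6, 0.6, -0.3]
width: 76.6
grip_force: 0.0
```

Run:
```python
from h import *
w=robot.read_camera("wrist");p=robot.read_camera("top")
a=cv2.resize(w["frame"][60:330,200:480],None,fx=2,fy=2,interpolation=3);b=cv2.resize(p["frame"][90:270,410:520],None,fx=2,fy=2,interpolation=3)
im=np.zeros((540,784,3),np.uint8);im[:540,:560]=a;im[:360,564:784]=b;im=np.clip(im*1.5,0,255).astype(np.uint8);cv2.imwrite("pics/w5.png",im[:,:,::-1])
```

```text
(no output)
```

View pics/w5.png

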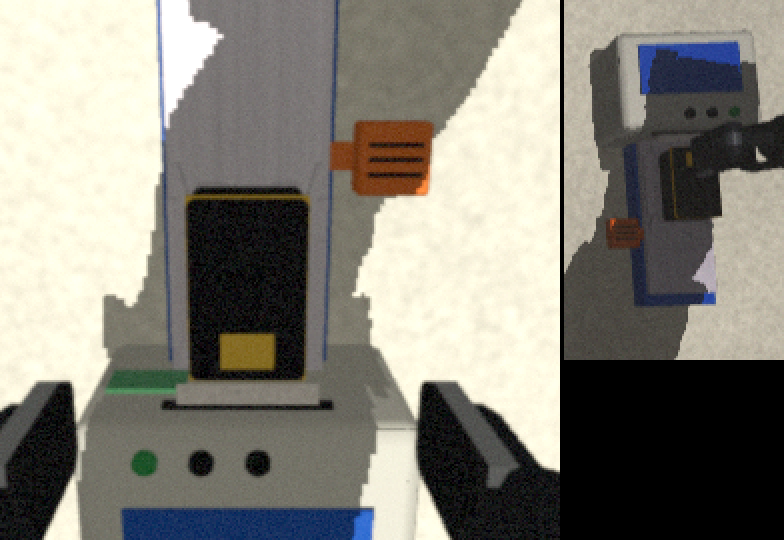

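The picture shows the battery fully home in the printer: its tail edge, at about (247,197) in the crop, lies level with or inward of the pad's inner edge. The nose is at the housing, the pad is up, and the gripper is clear. I'm handing in.

```bash
python3 -c "
from h import *
print(robot.job_done())"
```

```text
the job is handed in; nothing more can be done
None
```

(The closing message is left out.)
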